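# Set out graded pistons in the engine's cylinder order

### The job

The coloured seats of the brown assembly rack show the bore grade of each cylinder of this engine. Move the four pistons with a red, yellow, blue or green dab from the galvanised supply rack over to the assembly rack, each upright and flat in the seat of its own colour, setting them down without dropping or knocking any over. Leave the spare with the black dab standing where it is.

Things in the scene. Friction and masses are not known exactly. Their poses are not given: they have to be found in the camera images.
- red_piston: loose aluminium engine piston standing crown up in a bay of the supply rack, a plain cylinder 62 mm in diameter and 52 mm high, 0.1 to 0.25 kg, with a red paint dab (25 mm disc) in the middle of its crown. Origin: centre of its underside, z up; round, so its yaw does not matter for the grasp.
- yellow_piston: loose aluminium engine piston standing crown up in a bay of the supply rack, a plain cylinder 62 mm in diameter and 52 mm high, 0.1 to 0.25 kg, with a yellow paint dab (25 mm disc) in the middle of its crown. Origin: centre of its underside, z up; round, so its yaw does not matter for the grasp.
- blue_piston: loose aluminium engine piston standing crown up in a bay of the supply rack, a plain cylinder 62 mm in diameter and 52 mm high, 0.1 to 0.25 kg, with a blue paint dab (25 mm disc) in the middle of its crown. Origin: centre of its underside, z up; round, so its yaw does not matter for the grasp.
- green_piston: loose aluminium engine piston standing crown up in a bay of the supply rack, a plain cylinder 62 mm in diameter and 52 mm high, 0.1 to 0.25 kg, with a green paint dab (25 mm disc) in the middle of its crown. Origin: centre of its underside, z up; round, so its yaw does not matter for the grasp.
- spare_piston: loose piston of the same size and shape as the others but with a black paint dab on the crown; it stands in one of the five bays of the supply rack and stays there. Origin: centre of its underside, z up.
- supply_rack: fixed galvanised rack, 92 mm deep (x), 444 mm long (y): five 84 mm square bays in a row along its y axis, 88 mm apart, the third at the origin. Origin: under its centre on the table, z up. Pistons stand on its deck, 40 mm above the table, up to 8 mm off the bay's middle; lips and dividers rise 12 mm above the deck. Gaps along the row are as small as 14 mm; fingers have room across it (x).
- red_seat: red plastic seat fixed on the brown assembly rack: a shallow square open cup, 86 mm outside, 78 mm inside (walls 4 mm), rim 14 mm above its origin, inner floor 4 mm above its origin (black rubber disc let in flush). Origin: centre of its underside (12 mm above the table), z up; the seats stand in a row along their y axis, 92 mm apart, all with one yaw; x is across the row.
- yellow_seat: yellow plastic seat fixed on the brown assembly rack: a shallow square open cup, 86 mm outside, 78 mm inside (walls 4 mm), rim 14 mm above its origin, inner floor 4 mm above its origin (black rubber disc let in flush). Origin: centre of its underside (12 mm above the table), z up; the seats stand in a row along their y axis, 92 mm apart, all with one yaw; x is across the row.
- blue_seat: blue plastic seat fixed on the brown assembly rack: a shallow square open cup, 86 mm outside, 78 mm inside (walls 4 mm), rim 14 mm above its origin, inner floor 4 mm above its origin (black rubber disc let in flush). Origin: centre of its underside (12 mm above the table), z up; the seats stand in a row along their y axis, 92 mm apart, all with one yaw; x is across the row.
- green_seat: green plastic seat fixed on the brown assembly rack: a shallow square open cup, 86 mm outside, 78 mm inside (walls 4 mm), rim 14 mm above its origin, inner floor 4 mm above its origin (black rubber disc let in flush). Origin: centre of its underside (12 mm above the table), z up; the seats stand in a row along their y axis, 92 mm apart, all with one yaw; x is across the row.
There are look-alikes about, which are no part of the job. What is shaped like the spare_piston but orange or pink is not meant.

How it is judged:
By the outcome, as a careful person would: the job done as asked, in the order asked, and still so for the second after the job is handed in, with the robot touching nothing.
It also fails if it takes over 104 s, if anything falls off the work surface, if the arm or the gripper's body presses on something with over 40 N, if the wrist force passes 120 N, or if a joint passes its speed limit or range.

### The arm

A 6-joint arm with a two-finger parallel gripper is mounted at the origin on the work surface. World frame = base frame: x ahead of the robot, y to its left, z up, the work surface at z = 0. Lengths are in mm, angles in rad, forces in N, time in s.
With the tool pointing down it reaches from about 300 to 850 mm from the base axis. Payload 4.2 kg.
Tool frame: the origin (TCP) lies between the finger pads; the fingertips stand 17 mm ahead of it and the grasp point (between the pads) lies 2 mm behind it; z points along the fingers, y is the line along which they close (so a half turn about z gives the same grasp; the last joint's range is limited). The gripper opens to 91 mm and grips with 3 to 60 N. Pads are 32 mm wide; open, the fingers measure 118 mm over their backs; the gripper's body (76 mm by 178 mm) begins 60 mm behind the grasp point.
Start: joints at [1.259, 0.32, 1.565, -0, 1.257, -0.02], TCP at [165.416, 550.708, 230.976] pointing down, gripper open.
Joint ranges: [-3.11, 3.11], [-0.84, 2.01], [0.21, 2.61], [-1.34, 4.49], [0.05, 2.63], [-2.56, 2.56]. Speed limits (rad/s): [2.57, 2.57, 3.14, 3.14, 3.14, 3.14].

### API

Orientations are given as a unit quaternion [w, x, y, z].
In Python, from plant import ctrl, eyes gives the robot as it stands.
- The arm moves only by the tool apply_moves, never from a script. Its argument "series" is a list of rows, each a list of 5 numbers: the opening, from 0 (shut) to 1 (fully open), then the shift along the world's x, y, z scaled (see below), then the turn about the world's z scaled (see below). A call has 1 to 20 rows; each row shifts and turns the commanded pose from where the row before left it; what a row does not reach is not made up. The controller multiplies each number of a shift by 0.04 m and each number of a turn by 30 degrees. A row lasts 1/12 s, in which the tool goes at most 41.7 mm and 7.16 degrees, less where a joint would pass 70% of its speed; a pose out of reach is approached as far as the arm can. A call with a number of a shift or a turn outside -1 to 1 is refused whole. A call with a gripper value outside its range is refused whole. The fingers move at their own pace and stop on an object; "squeeze" is the grip in N (left out, the last holds). Time passes only in rows, so rows that do not move let the fingers close. It gives the time, the measured TCP pose, the force, the opening and the grip force at its end, in the units of the state.
- ctrl.sense(): the state, without advancing time (a new reading comes with each control period).
- eyes.get_image(name): name is "scene" or "top" or "wrist"; returns a dict with "img" (480x640x3 uint8, blue, green, red), "mtx" (3x3 intrinsics, pixels), "rvec" (rotation vector, rad) and "tvec" (3), from world to camera coordinates, as OpenCV has them. Camera axes: x right, y down, z forward; pixel columns grow to the right and rows downward; lengths in mm; the calibration is good to about 2 mm. A picture is of the moment at which its call begins. There is no depth.
- ctrl.finish_job(): hands the job in; it is judged then, once.
The state is a dict: "time_s": time; "joint_pos": joint angles; "dq": joint speeds; "joint_efforts": joint torques, N m; "position": TCP position; "orientation": TCP orientation; "contact_force": force on the tool from outside, world axes, zero at the start; "moment": the same for the moment, N m; "opening": finger opening in mm; "gripper_force": force on a finger pad.
Only numpy, scipy, OpenCV 4.12 (cv2) and the standard library are available. Lean on these libraries where they do the work, as an engineer would, in place of code of your own. Each camera call takes 0.05 s, during which the arm holds its last target. There are 200 camera calls.

## Working session

There is one attempt and no reset: what is moved stays moved. The work goes in short steps, Python scripts to look and compute and a tool call to move; the robot and the scene stay as the last step left them, time stands still between calls to the robot, and variables do not carry over. Pictures are saved under pics/ and viewed, at most 14 in all, crops included, and the job is handed in when it is done.

Besides the shell and the picture viewer there is one more tool, called as a command line: name --pt "numbers of a row" for each row, then --argument value for the rest. apply_moves: Moves the arm, as the interface text tells. Its arguments: {"type":"object","properties":{"series":{"type":"array"},"squeeze":{"type":"number"}},"required":["series"]}

```bash
mkdir -p pics; cat > h.py <<'E'
import numpy as np, cv2
from plant import ctrl, eyes
def look(n):
    d=eyes.get_image(n); d['R']=cv2.Rodrigues(np.array(d['rvec'],float))[0]; d['t']=np.array(d['tvec'],float).ravel(); d['mtx']=np.array(d['mtx']); return d
def cast(d,u,v,z):
    r=d['R'].T@np.linalg.inv(d['mtx'])@np.array([u,v,1.]); c=-d['R'].T@d['t']
    return c+r*(z-c[2])/r[2]
def proj(d,p):
    q=d['mtx']@(d['R']@np.array(p,float)+d['t']); return q[:2]/q[2]
E
python3 - <<'E'
from h import *
for n in('top','scene'):
    d=look(n); cv2.imwrite(f'pics/{n}0.png',d['img']); print(n,-d['R'].T@d['t'],d['mtx'][0,0])
    np.save(f'{n}0.npy',d,allow_pickle=True)
print(ctrl.sense())
E
```

```text
top [ 373.53902523  -30.43905506 1039.04155087] 554.2523986997394
scene [1264.7399038   -80.75302851  765.98633795] 609.2987058434229
{'time_s': 0.1, 'joint_pos': array([ 1.25900338e+00,  3.20233617e-01,  1.56556184e+00, -1.18497828e-05,
        1.25738033e+00, -1.99623051e-02]), 'dq': array([-0.00151024, -0.00141804, -0.00146057,  0.00046565,  0.00060162,
       -0.00080895]), 'joint_efforts': array([ 5.65503051e-04, -4.13337207e+01, -2.32509005e+01,  7.28201168e-02,
        4.22746036e-02, -6.80189737e-05]), 'position': array([165.28311246, 550.29114979, 230.19921531]), 'orientation': array([-1.25143964e-04,  1.45396226e-01,  9.89373191e-01, -7.81629231e-04]), 'contact_force': array([-0.63134228, -0.60584218, -0.41987864]), 'moment': array([-0.02698843,  0.01756171, -0.00197864]), 'gripper_force': 0.0, 'opening': 91.17381181055683}
```

View pics/top0.png

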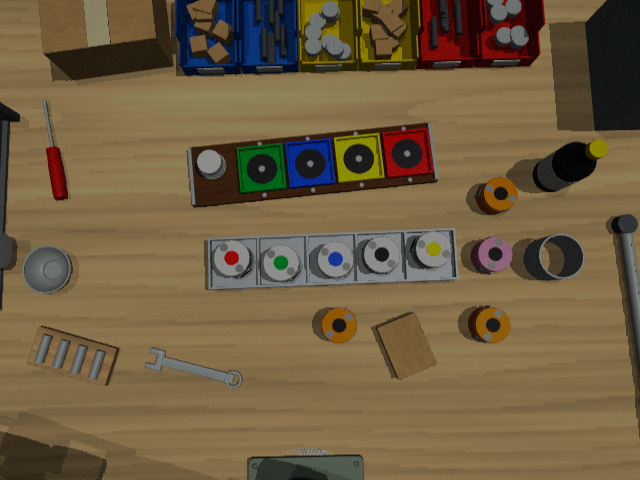

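View pics/scene0.png

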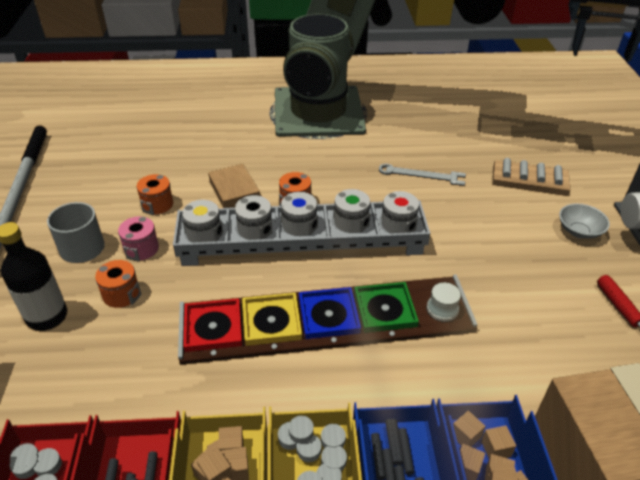

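The top view shows rack pistons at (231,258) red, (281,263) green, (335,259) blue, (381,255) black spare and (433,249) yellow. The seats are green (262,168), blue (311,162), yellow (359,157) and red (407,153). A white cylinder at (210,162) stands on the brown rack beside the green seat and has to be cleared.

What could be mistaken for the targets: the orange pieces at (339,325), (490,325) and (498,195), and the pink one at (492,255). All are coloured bodies with black dabs off the rack, so none is meant. I choose the aluminium rack pistons by dab colour.

```bash
python3 - <<'E'
from h import *
T=np.load('top0.npy',allow_pickle=True).item(); S=np.load('scene0.npy',allow_pickle=True).item()
G={'red':[(0,6),(174,180)],'yellow':[(22,34)],'blue':[(108,125)],'green':[(50,75)]}
dabT=dict(red=(231,258),green=(281,263),blue=(335,259),yellow=(433,249))
dabS=dict(red=(401,201),green=(352,199),blue=(299,199),yellow=(201,211))
seatT=dict(green=(262,168),blue=(311,162),yellow=(359,157),red=(407,153))
seatS=dict(green=(386,307),blue=(329,313),yellow=(271,319),red=(212,325))
def mask(d,c):
    h=cv2.cvtColor(d['img'],cv2.COLOR_BGR2HSV); m=0
    for a,b in G[c]: m=m|cv2.inRange(h,(a,110,50),(b,255,255))
    return m
def dab(d,c,p):
    m=mask(d,c); w=np.zeros_like(m); cv2.circle(w,p,14,255,-1); m&=w
    n,l,s,ce=cv2.connectedComponentsWithStats(m); k=1+np.argmax(s[1:,4]); return ce[k],s[k,4]
def seat(d,c,p):
    m=mask(d,c); w=np.zeros_like(m); cv2.circle(w,p,38,255,-1); m&=w
    n,l,s,ce=cv2.connectedComponentsWithStats(m); k=1+np.argmax(s[1:,4])
    ct=max(cv2.findContours((l==k).astype('u1'),0,2)[0],key=cv2.contourArea); return ct
def tri(u,v):
    A=[];b=[]
    for d,p in((T,u),(S,v)):
        c=-d['R'].T@d['t']; r=d['R'].T@np.linalg.inv(d['mtx'])@np.array([*p,1]); r/=np.linalg.norm(r); P=np.eye(3)-np.outer(r,r); A.append(P);b.append(P@c)
    return np.linalg.solve(sum(A),sum(b))
for c in G:
    u,a=dab(T,c,dabT[c]); v,a2=dab(S,c,dabS[c])
    print(c,'dab top',cast(T,*u,92)[:2].round(1),'scene',cast(S,*v,92)[:2].round(1),'tri',tri(u,v).round(1),a,a2)
    for n,d,p in(('T',T,seatT),('S',S,seatS)):
        ct=seat(d,c,p[c]).reshape(-1,2).astype(float)
        w=np.array([cast(d,*q,26)[:2] for q in ct],np.float32); (x,y),sz,an=cv2.minAreaRect(w); print('  seat',n,round(x,1),round(y,1),np.round(sz,1),round(an,1))
    # black disc centre at z=16
for n,d,p in(('T',T,seatT),('S',S,seatS)):
  for c in G:
    g=cv2.cvtColor(d['img'],cv2.COLOR_BGR2HSV)[:,:,2]; m=cv2.inRange(g,0,60); w=np.zeros_like(m); cv2.circle(w,p[c],20,255,-1); m&=w
    ct=max(cv2.findContours(m,0,2)[0],key=cv2.contourArea); e=cv2.fitEllipse(cv2.convexHull(ct)); print('disc',n,c,cast(d,*e[0],16)[:2].round(1),np.round(e[1],1))
print('white top', [cast(T,210,160,z).round(0) for z in (40,70)],[cast(S,445,293,z).round(0) for z in (40,70)], tri((210,160),(445,293)))
cr=T['img'][100:300,180:470]; cv2.imwrite('pics/c.png',cv2.resize(cr,None,fx=2.5,fy=2.5,interpolation=2))
E
```

```text
red dab top [454.  119.6] scene [454.2 117.7] tri [453.9 118.7  91.8] 164 93
  seat T 649.4 -201.9 [89.  87.2] 4.5
  seat S 656.0 -202.5 [97.7 89. ] 4.4
yellow dab top [ 460.5 -227.3] scene [ 460.4 -229.1] tri [ 460.5 -228.2   91.9] 164 98
  seat T 642.1 -110.3 [89.  87.1] 4.6
  seat S 647.0 -111.8 [95.7 89. ] 4.7
blue dab top [447.7 -58.7] scene [447.9 -60.1] tri [447.7 -59.4  91.8] 163 86
  seat T 634.8 -18.7 [88.6 86.8] 4.5
  seat S 640.8 -20.8 [94.6 88. ] 4.3
green dab top [443.7  34.9] scene [443.7  33.3] tri [443.6  34.1  91.9] 159 69
  seat T 627.6 73.0 [87.2 86.4] 4.5
  seat S 632.6 71.4 [91.9 87. ] 4.8
disc T red [ 649.7 -202.1] [28.6 30.1]
disc T yellow [ 642.5 -110.4] [28.5 29.8]
disc T blue [635.2 -18.8] [28.7 30.1]
disc T green [627.8  73.1] [29.6 30.4]
disc S red [ 650.4 -204. ] [26.  35.1]
disc S yellow [ 643.  -112.4] [25.7 33.7]
disc S blue [635.8 -20.7] [25.6 34. ]
disc S green [628.5  71.4] [26.  34.4]
white top [array([640., 166.,  40.]), array([632., 160.,  70.])] [array([624., 167.,  40.]), array([650., 157.,  70.])] [636.56016413 162.46136762  54.24584131]
```

View pics/c.png

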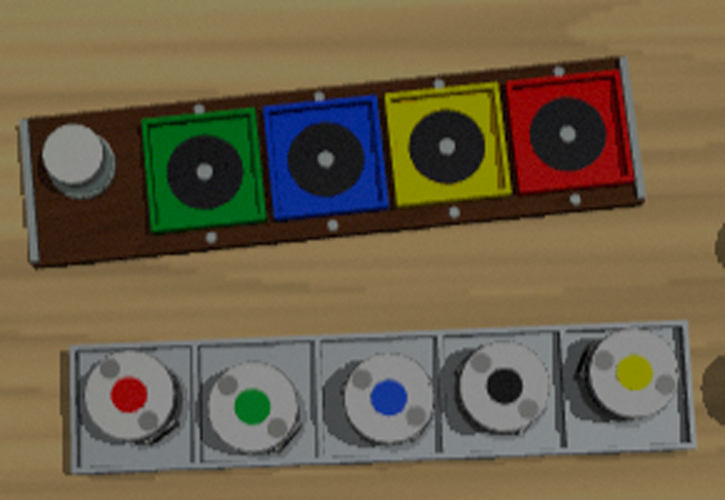

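The dab heights triangulate to 92 mm and the seats are 92 mm apart, both as specified. The crop confirms all five pistons by colour. Next I move above red and turn the fingers across the row.

apply_moves --pt "1 0.45 -0.675 -0.094 -0.146" --pt "1 0.45 -0.675 -0.094 -0.146" --pt "1 0.45 -0.675 -0.094 -0.146" --pt "1 0.45 -0.675 -0.094 -0.146" --pt "1 0.45 -0.675 -0.094 -0.146" --pt "1 0.45 -0.675 -0.094 -0.146" --pt "1 0.45 -0.675 -0.094 -0.146" --pt "1 0.45 -0.675 -0.094 -0.146" --pt "1 0.45 -0.675 -0.094 -0.146" --pt "1 0.45 -0.675 -0.094 -0.146" --pt "1 0.45 -0.675 -0.094 -0.146" --pt "1 0.45 -0.675 -0.094 -0.146" --pt "1 0.45 -0.675 -0.094 -0.146" --pt "1 0.45 -0.675 -0.094 -0.146" --pt "1 0.45 -0.675 -0.094 -0.146" --pt "1 0.45 -0.675 -0.094 -0.146" --pt "1 0 0 0 0" --pt "1 0 0 0 0" --pt "1 0 0 0 0" --squeeze 25

```text
time_s: 1.68
position: [452.9, 118.8, 170.6]
orientation: [-0.0, 0.687, 0.727, -0.0]
contact_force: [-0.2, 0.2, 0.0]
opening: 91.4
gripper_force: 0.0
```

apply_moves --pt "1 0.025 0 -0.3 0" --pt "1 0 0 -0.4 0" --pt "1 0 0 -0.4 0" --pt "1 0 0 -0.4 0" --pt "1 0 0 -0.4 0" --pt "1 0 0 -0.3 0" --pt "1 0 0 -0.2 0" --pt "1 0 0 0 0" --pt "1 0 0 0 0" --pt "0 0 0 0 0" --pt "0 0 0 0 0" --pt "0 0 0 0 0" --pt "0 0 0 0 0" --pt "0 0 0 0 0" --pt "0 0 0 0 0" --pt "0 0 0 0 0" --pt "0 0 0 0 0"

```text
time_s: 3.1
position: [454.7, 118.7, 75.2]
orientation: [0.0, 0.687, 0.727, 0.0]
contact_force: [-0.3, -0.7, 4.1]
opening: 62.0
gripper_force: 25.0
```

apply_moves --pt "0 0 0 0.2 0" --pt "0 0 0 0.4 0" --pt "0 0 0 0.5 0" --pt "0 0 0 0.5 0" --pt "0 0 0 0.4 0" --pt "0 0.2 -0.335 0 0" --pt "0 0.407 -0.67 0 0" --pt "0 0.407 -0.67 0 0" --pt "0 0.407 -0.67 0 0" --pt "0 0.407 -0.67 0 0" --pt "0 0.407 -0.67 0 0" --pt "0 0.407 -0.67 0 0" --pt "0 0.407 -0.67 0 0" --pt "0 0.407 -0.67 0 0" --pt "0 0.407 -0.67 0 0" --pt "0 0.407 -0.67 0 0" --pt "0 0.407 -0.67 0 0" --pt "0 0.207 -0.335 0 0" --pt "0 0 0 0 0" --pt "0 0 0 0 0"

```text
time_s: 4.77
position: [649.3, -203.2, 153.9]
orientation: [-0.001, 0.688, 0.726, -0.0]
contact_force: [0.1, 0.7, -2.2]
opening: 61.5
gripper_force: 25.0
```

```bash
python3 - <<'E'
from h import *
d=look('scene'); cv2.imwrite('pics/s1.png',d['img']); s=ctrl.sense(); print(s['position'],s['contact_force'],s['opening'])
E
```

```text
[ 648.91416217 -202.38445533  154.0861345 ] [ 0.59811863 -0.30856057 -2.61244194] 61.76031044359211
```

View pics/s1.png

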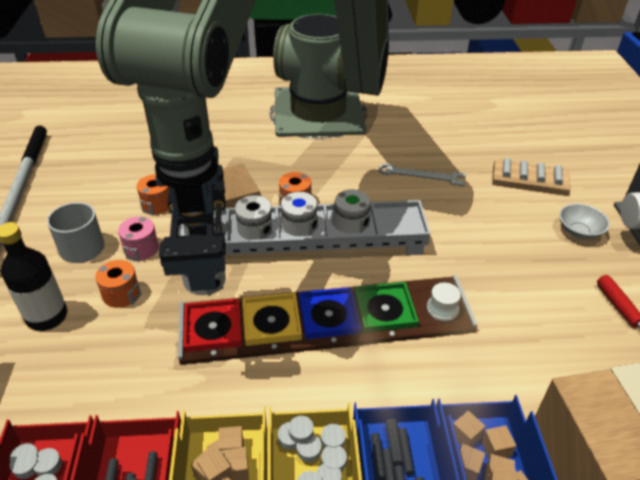

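The picture shows the gripper at about (195,260), holding the red piston above the red seat, and the red bay empty. Lowering to just above the seat floor.

apply_moves --pt "0 0.02 0 -0.2 0" --pt "0 0 0 -0.4 0" --pt "0 0 0 -0.5 0" --pt "0 0 0 -0.5 0" --pt "0 0 0 -0.4 0" --pt "0 0 0 -0.3 0" --pt "0 0 0 -0.2 0" --pt "0 0 0 0 0" --pt "0 0 0 0 0" --pt "0 0 0 0 0"

```text
time_s: 5.65
position: [651.3, -203.0, 56.0]
orientation: [0.001, 0.687, 0.727, 0.001]
contact_force: [0.3, 0.4, -1.9]
opening: 61.4
gripper_force: 25.0
```

apply_moves --pt "0 -0.01 0 -0.03 0" --pt "0 -0.01 0 -0.03 0" --pt "0 0 0 -0.03 0" --pt "0 0 0 -0.02 0" --pt "0 0 0 0 0" --pt "0 0 0 0 0"

```text
time_s: 6.15
position: [649.9, -203.0, 51.3]
orientation: [0.0, 0.687, 0.727, 0.0]
contact_force: [-2.1, 1.5, 3.0]
opening: 61.5
gripper_force: 25.0
```

apply_moves --pt "0.85 0 0 0 0" --pt "0.85 0 0 0 0" --pt "1 0 0 0 0" --pt "1 0 0 0 0" --pt "1 0 0 0 0" --pt "1 0 0 0.2 0" --pt "1 0 0 0.5 0" --pt "1 0 0 0.6 0" --pt "1 0 0 0.7 0" --pt "1 0 0 0.5 0" --pt "1 -0.54 -0.09 0 0" --pt "1 -0.7 -0.09 0 0" --pt "1 -0.7 -0.09 0 0" --pt "1 -0.7 -0.09 0 0" --pt "1 -0.7 -0.09 0 0" --pt "1 -0.7 -0.09 0 0" --pt "1 -0.7 -0.09 0 0" --pt "1 0 0 0 0" --pt "1 0 0 0 0" --pt "1 0 0 0 0"

```text
time_s: 7.82
position: [461.1, -228.5, 151.2]
orientation: [0.001, 0.687, 0.726, 0.0]
contact_force: [-0.6, -1.3, 0.2]
opening: 90.7
gripper_force: 0.0
```

```bash
python3 - <<'E'
from h import *
d=look('top'); cv2.imwrite('pics/t1.png',d['img']); s=ctrl.sense(); print(s['position'],s['contact_force'],s['opening'])
d=look('scene'); cv2.imwrite('pics/s2.png',d['img'])
E
```

```text
[ 461.41270272 -228.34977274  151.00407389] [ 0.98258504 -0.56482345  0.46123124] 91.48699870820423
```

View pics/s2.png

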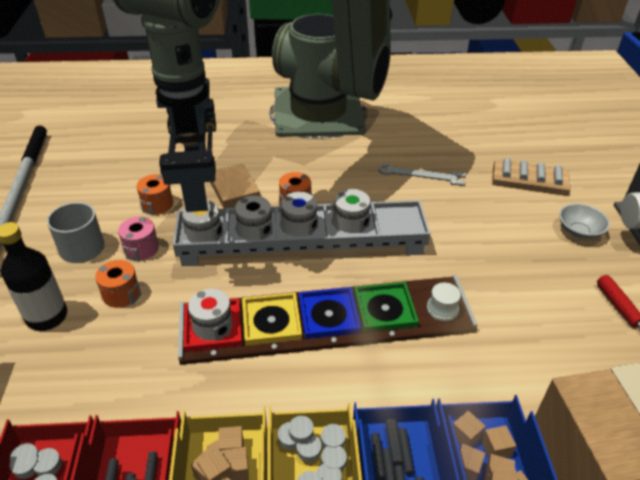

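The picture shows the red piston upright in the red seat, dab at (208,303), and the gripper over yellow at about (190,200). Picking yellow.

apply_moves --pt "1 -0.015 0 -0.3 0" --pt "1 0 0 -0.4 0" --pt "1 0 0 -0.4 0" --pt "1 0 0 -0.4 0" --pt "1 0 0 -0.25 0" --pt "1 0 0 -0.15 0" --pt "1 0 0 0 0" --pt "1 0 0 0 0" --pt "0 0 0 0 0" --pt "0 0 0 0 0" --pt "0 0 0 0 0" --pt "0 0 0 0 0" --pt "0 0 0 0 0" --pt "0 0 0 0 0" --pt "0 0 0 0 0" --pt "0 0 0 0 0"

```text
time_s: 9.25
position: [460.0, -228.2, 74.9]
orientation: [0.001, 0.687, 0.727, 0.0]
contact_force: [0.9, 0.7, 3.2]
opening: 61.8
gripper_force: 25.0
```

apply_moves --pt "0 0 0 0.2 0" --pt "0 0 0 0.4 0" --pt "0 0 0 0.5 0" --pt "0 0 0 0.5 0" --pt "0 0 0 0.4 0" --pt "0 0.37 0.24 0 0" --pt "0 0.6 0.38 0 0" --pt "0 0.6 0.38 0 0" --pt "0 0.6 0.38 0 0" --pt "0 0.6 0.38 0 0" --pt "0 0.6 0.38 0 0" --pt "0 0.6 0.38 0 0" --pt "0 0.4 0.26 0 0" --pt "0 0.2 0.14 0 0" --pt "0 0 0 0 0" --pt "0 0 0 0 0" --pt "0 0 0 0 0"

```text
time_s: 10.67
position: [640.9, -112.0, 154.2]
orientation: [-0.001, 0.687, 0.726, -0.001]
contact_force: [0.0, 0.0, -1.8]
opening: 61.5
gripper_force: 25.0
```

apply_moves --pt "0 0 0.01 -0.2 0" --pt "0 0 0 -0.4 0" --pt "0 0 0 -0.5 0" --pt "0 0 0 -0.5 0" --pt "0 0 0 -0.4 0" --pt "0 0 0 -0.3 0" --pt "0 0 0 -0.2 0" --pt "0 0 0 0 0" --pt "0 0 0 0 0" --pt "0 0 0 -0.03 0" --pt "0 0 0 -0.03 0" --pt "0 0 0 -0.03 0" --pt "0 0 0 -0.02 0" --pt "0 0 0 0 0" --pt "0 0 0 0 0"

```text
time_s: 11.92
position: [642.7, -110.9, 50.9]
orientation: [0.001, 0.687, 0.727, 0.0]
contact_force: [-0.7, 1.2, 2.4]
opening: 61.6
gripper_force: 25.0
```

apply_moves --pt "0.85 0 0 0 0" --pt "0.85 0 0 0 0" --pt "1 0 0 0 0" --pt "1 0 0 0 0" --pt "1 0 0 0 0" --pt "1 0 0 0.2 0" --pt "1 0 0 0.5 0" --pt "1 0 0 0.6 0" --pt "1 0 0 0.7 0" --pt "1 0 0 0.5 0" --pt "1 -0.675 0.18 0 0" --pt "1 -0.7 0.185 0 0" --pt "1 -0.7 0.185 0 0" --pt "1 -0.7 0.185 0 0" --pt "1 -0.7 0.185 0 0" --pt "1 -0.7 0.185 0 0" --pt "1 -0.7 0.185 0 0" --pt "1 0 0 0 0" --pt "1 0 0 0 0" --pt "1 0 0 0 0"

```text
time_s: 13.58
position: [448.6, -59.5, 150.9]
orientation: [0.001, 0.687, 0.727, 0.001]
contact_force: [-0.7, -0.1, -0.3]
opening: 91.1
gripper_force: 0.0
```

```bash
python3 - <<'E'
from h import *
d=look('scene'); cv2.imwrite('pics/s3.png',d['img'])
E
```

```text
(no output)
```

View pics/s3.png

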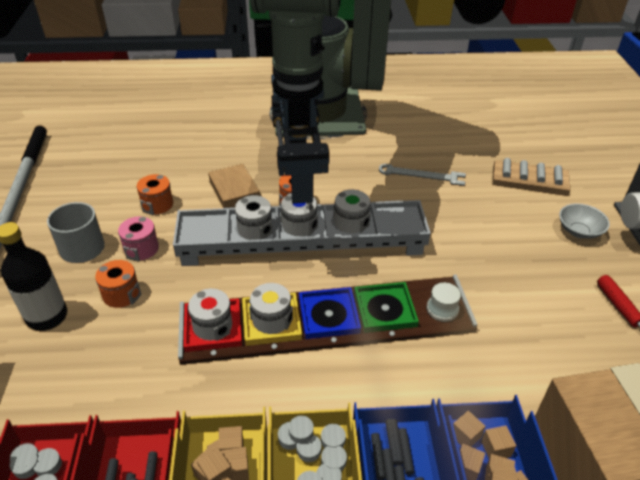

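Red and yellow both stand upright in their seats, dabs at (209,303) and (270,297), and the gripper is over blue at about (300,190). Picking blue.

apply_moves --pt "1 -0.015 0 -0.3 0" --pt "1 0 0 -0.4 0" --pt "1 0 0 -0.4 0" --pt "1 0 0 -0.4 0" --pt "1 0 0 -0.25 0" --pt "1 0 0 -0.15 0" --pt "1 0 0 0 0" --pt "1 0 0 0 0" --pt "0 0 0 0 0" --pt "0 0 0 0 0" --pt "0 0 0 0 0" --pt "0 0 0 0 0" --pt "0 0 0 0 0" --pt "0 0 0 0 0" --pt "0 0 0 0 0" --pt "0 0 0 0 0"

```text
time_s: 14.97
position: [447.1, -59.3, 74.4]
orientation: [0.0, 0.687, 0.727, 0.0]
contact_force: [0.0, 0.2, 4.1]
opening: 61.5
gripper_force: 25.0
```

apply_moves --pt "0 0 0 0.2 0" --pt "0 0 0 0.4 0" --pt "0 0 0 0.5 0" --pt "0 0 0 0.5 0" --pt "0 0 0 0.4 0" --pt "0 0.4 0.08 0 0" --pt "0 0.6 0.13 0 0" --pt "0 0.6 0.13 0 0" --pt "0 0.6 0.13 0 0" --pt "0 0.6 0.13 0 0" --pt "0 0.6 0.13 0 0" --pt "0 0.6 0.13 0 0" --pt "0 0.47 0.09 0 0" --pt "0 0.24 0.04 0 0" --pt "0 0 0 0 0" --pt "0 0 0 0 0" --pt "0 0 0 0 0"

```text
time_s: 16.38
position: [633.6, -19.9, 153.8]
orientation: [-0.001, 0.687, 0.727, -0.001]
contact_force: [1.1, 0.4, -1.5]
opening: 61.5
gripper_force: 25.0
```

apply_moves --pt "0 0 0 -0.2 0" --pt "0 0 0 -0.4 0" --pt "0 0 0 -0.5 0" --pt "0 0 0 -0.5 0" --pt "0 0 0 -0.4 0" --pt "0 0 0 -0.3 0" --pt "0 0 0 -0.2 0" --pt "0 0 0 0 0" --pt "0 0 0 0 0" --pt "0 0 0 -0.03 0" --pt "0 0 0 -0.03 0" --pt "0 0 0 -0.03 0" --pt "0 0 0 -0.02 0" --pt "0 0 0 0 0" --pt "0 0 0 0 0"

```text
time_s: 17.63
position: [635.5, -19.7, 50.4]
orientation: [0.0, 0.687, 0.727, 0.0]
contact_force: [-1.3, -0.1, 4.3]
opening: 61.3
gripper_force: 25.0
```

apply_moves --pt "0.85 0 0 0 0" --pt "0.85 0 0 0 0" --pt "1 0 0 0 0" --pt "1 0 0 0 0" --pt "1 0 0 0 0" --pt "1 0 0 0.2 0" --pt "1 0 0 0.5 0" --pt "1 0 0 0.6 0" --pt "1 0 0 0.7 0" --pt "1 0 0 0.5 0" --pt "1 -0.6 0.192 0 0" --pt "1 -0.7 0.192 0 0" --pt "1 -0.7 0.192 0 0" --pt "1 -0.7 0.192 0 0" --pt "1 -0.7 0.192 0 0" --pt "1 -0.7 0.192 0 0" --pt "1 -0.7 0.192 0 0" --pt "1 0 0 0 0" --pt "1 0 0 0 0" --pt "1 0 0 0 0"

```text
time_s: 19.3
position: [444.4, 34.1, 150.5]
orientation: [0.001, 0.687, 0.727, 0.001]
contact_force: [0.3, -0.4, 0.3]
opening: 91.4
gripper_force: 0.0
```

```bash
python3 - <<'E'
from h import *
d=look('scene'); cv2.imwrite('pics/s4.png',d['img'])
E
```

```text
(no output)
```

View pics/s4.png

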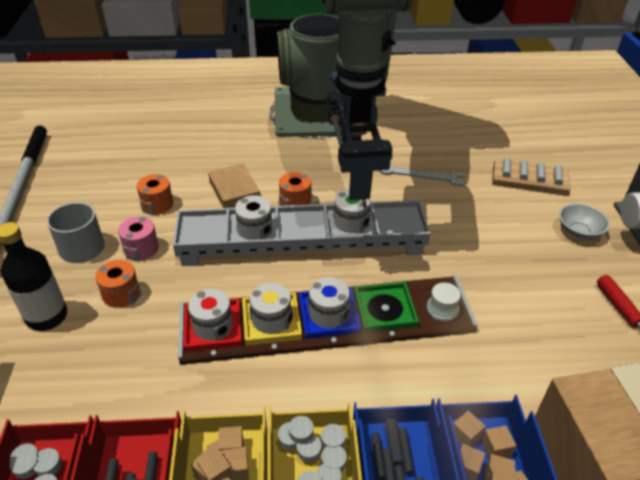

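Three are seated, with the blue dab at (329,292), and the gripper is over green at about (355,190). The spare stands undisturbed at (253,212). Picking green.

apply_moves --pt "1 -0.015 0 -0.3 0" --pt "1 0 0 -0.4 0" --pt "1 0 0 -0.4 0" --pt "1 0 0 -0.4 0" --pt "1 0 0 -0.25 0" --pt "1 0 0 -0.13 0" --pt "1 0 0 0 0" --pt "1 0 0 0 0" --pt "0 0 0 0 0" --pt "0 0 0 0 0" --pt "0 0 0 0 0" --pt "0 0 0 0 0" --pt "0 0 0 0 0" --pt "0 0 0 0 0" --pt "0 0 0 0 0" --pt "0 0 0 0 0"

```text
time_s: 20.68
position: [443.1, 34.1, 74.8]
orientation: [0.0, 0.687, 0.727, 0.0]
contact_force: [1.0, 0.7, 4.1]
opening: 61.5
gripper_force: 25.0
```

apply_moves --pt "0 0 0 0.2 0" --pt "0 0 0 0.4 0" --pt "0 0 0 0.5 0" --pt "0 0 0 0.5 0" --pt "0 0 0 0.4 0" --pt "0 0.4 0.08 0 0" --pt "0 0.6 0.12 0 0" --pt "0 0.6 0.12 0 0" --pt "0 0.6 0.12 0 0" --pt "0 0.6 0.12 0 0" --pt "0 0.6 0.12 0 0" --pt "0 0.6 0.12 0 0" --pt "0 0.42 0.1 0 0" --pt "0 0.2 0.05 0 0" --pt "0 0 0 0 0" --pt "0 0 0 0 0" --pt "0 0 0 0 0"

```text
time_s: 22.1
position: [625.8, 71.8, 154.1]
orientation: [-0.001, 0.687, 0.727, -0.001]
contact_force: [-0.6, -0.3, -2.6]
opening: 61.6
gripper_force: 25.0
```

apply_moves --pt "0 0 0 -0.2 0" --pt "0 0 0 -0.4 0" --pt "0 0 0 -0.5 0" --pt "0 0 0 -0.5 0" --pt "0 0 0 -0.4 0" --pt "0 0 0 -0.3 0" --pt "0 0 0 -0.2 0" --pt "0 0 0 0 0" --pt "0 0 0 0 0" --pt "0 0 0 -0.03 0" --pt "0 0 0 -0.03 0" --pt "0 0 0 -0.03 0" --pt "0 0 0 -0.02 0" --pt "0 0 0 0 0" --pt "0 0 0 0 0"

```text
time_s: 23.35
position: [627.7, 72.1, 50.9]
orientation: [0.0, 0.687, 0.727, 0.0]
contact_force: [-0.7, 0.0, 4.1]
opening: 61.4
gripper_force: 25.0
```

apply_moves --pt "0.85 0 0 0 0" --pt "0.85 0 0 0 0" --pt "1 0 0 0 0" --pt "1 0 0 0 0" --pt "1 0 0 0 0" --pt "1 0 0 0.2 0" --pt "1 0 0 0.5 0" --pt "1 0 0 0.6 0" --pt "1 0 0 0.7 0" --pt "1 0 0 0.7 0" --pt "1 0 0 0.7 0" --pt "1 -0.5 0.5 0.3 0" --pt "1 -0.5 0.6 0 0" --pt "1 -0.5 0.6 0 0" --pt "1 -0.5 0.6 0 0" --pt "1 -0.5 0.6 0 0" --pt "1 -0.5 0.6 0 0" --pt "1 -0.5 0.6 0 0" --pt "1 0 0 0 0" --pt "1 0 0 0 0"

```text
time_s: 25.02
position: [486.6, 237.0, 198.8]
orientation: [0.0, 0.686, 0.728, 0.0]
contact_force: [1.0, -0.6, -0.1]
opening: 91.0
gripper_force: 0.0
```

```bash
python3 - <<'E'
from h import *
d=look('scene'); t=look('top')
cv2.imwrite('pics/f.png',np.hstack([cv2.resize(d['img'][160:380,150:500],(400,251)),cv2.resize(t['img'][100:320,170:520],(400,251))]))
E
```

```text
(no output)
```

View pics/f.png

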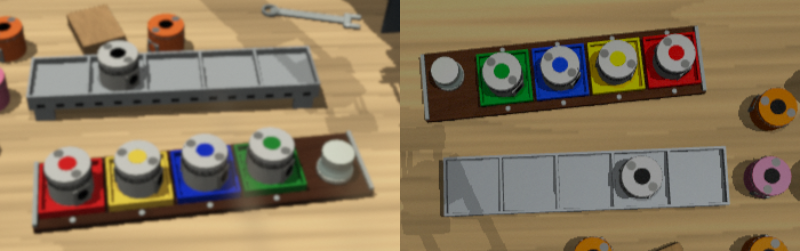

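All four pistons stand flat in the seats of their own colour: in the top crop, green (501,72), blue (560,65), yellow (617,59) and red (676,53). The spare is still in its bay at (641,176), and the robot is clear of everything.

```bash
python3 -c "
from plant import ctrl; print(ctrl.finish_job())"
```

```text
the job is handed in; nothing more can be done
None
```

The red, yellow, blue and green pistons now stand upright in the seats of their own colours, the black-dab spare is still in its bay, and the job was handed in at about 25 s of the 104 s allowed.

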